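Stack the stone and loading cap on the consolidation cell pedestal

TASK

Get the soil-testing cell ready for its zero check: lay the large porous stone flat and centred on top of the raised round pedestal of the cell base and let go of it, then lay the loading cap, knob up, flat and centred on the stone. Set both down without dropping them, and leave the smaller stone and all the other things on the bench where they are.

Things in the scene. Friction and masses are not known exactly. Their poses are not given: they have to be found in the camera images.
- cell_base: Base of the test cell, fixed to the bench (its place varies): a dark steel round flange 130 mm across and 14 mm thick, three 8 mm studs that end 26 mm above the bench near its edge (54 mm from the axis), and in its middle a plain aluminium pedestal, 50 mm in diameter, whose flat top is 55 mm above the bench. Origin: centre of the underside, on the bench; z up.
- pedestal_top (a point): Centre of the pedestal's flat top, 55 mm above the bench; z up.
- porous_stone: The large porous stone: a plain tan flat disc, 66 mm in diameter and 14 mm thick, lying on the bench, about 0.11 kg. Origin: centre of its underside; z up through its thickness. The larger of the two tan discs.
- loading_cap: The loading cap: an aluminium disc 60 mm in diameter and 12 mm thick, with a cylindrical knob 26 mm in diameter and 22 mm high in the middle of its top (34 mm high in all), standing on the bench knob up, about 0.18 kg. Origin: centre of the disc's underside; z up through the knob.
- small_stone: Bystander: a smaller tan disc, 44 mm in diameter and 12 mm thick, loose on the bench. Origin: centre of its underside.
- cutting_ring: Bystander: a thin-walled open steel ring, 62 mm outside diameter, 25 mm high, loose on the bench. Origin: centre of its underside.
- clamp_ring: Bystander: a flat aluminium ring, about 110 mm across and 10 mm thick, with two upright 22 mm posts on it, loose at the back of the bench. Origin: centre of its underside.
- cell_cup: Bystander: an open cream plastic cup, 124 mm across and 60 mm high, loose at the back of the bench. Origin: centre of its underside.
- brush: Bystander: a hand brush about 170 mm long, lying loose on the right of the bench. Origin: its middle, on the bench; handle towards its -x.
Things that resemble listed ones, but are neither listed nor needed, are in the scene too. Leave any pink or yellow look-alike of the porous_stone alone.

How it is judged:
On the way, in this order (a step that is already met when the one before it is completed fails the run):
1. the large stone lies flat and centred on the pedestal, let go of (horizontal distance between porous_stone and pedestal_top below 0.008 m and z of porous_stone in the frame of pedestal_top between -0.004 and 0.004 m and angle between porous_stone's own z axis and vertical below 0.08 rad and contact force between the fingers and porous_stone below 0.05 N), for 0.2 s.
2. the cap lies flat and centred on the stone, let go of (all of step 1 and horizontal distance between loading_cap and pedestal_top below 0.008 m and z of loading_cap in the frame of porous_stone between 0.01 and 0.018 m and angle between loading_cap's own z axis and vertical below 0.08 rad and contact force between the fingers and loading_cap below 0.05 N), for 0.2 s.
At the end, for the whole second after the job is handed in: The large stone lies flat (within 4 degrees) on the pedestal top and the cap, knob up, lies flat on the stone, the centre of each within 8 mm of the pedestal's axis; both released and at rest (horizontal distance between each of porous_stone, loading_cap and pedestal_top below 0.008 m and z of porous_stone in the frame of pedestal_top between -0.004 and 0.004 m and angle between each of porous_stone, loading_cap's own z axis and vertical below 0.08 rad and z of loading_cap in the frame of porous_stone between 0.01 and 0.018 m and linear speed of each of porous_stone, loading_cap below 0.02 m/s); the robot touches nothing.
It fails at once if the large stone is let go more than 20 mm above its seat over the pedestal (horizontal distance between porous_stone and pedestal_top below 0.06 m and z of porous_stone in the frame of pedestal_top above 0.02 m and contact force between the fingers and porous_stone below 0.05 N).
It fails at once if the cap is let go more than 20 mm above its seat over the pedestal (horizontal distance between loading_cap and pedestal_top below 0.06 m and z of loading_cap in the frame of pedestal_top above 0.034 m and contact force between the fingers and loading_cap below 0.05 N).
It fails at once if a bystander (small stone, cutting ring, clamp ring, cup, brush) is moved by more than 30 mm (distance of any of small_stone, cutting_ring, clamp_ring, cell_cup, brush from where it was at the start of the episode above 0.03 m).
It also fails if it takes over 54 s, if anything falls off the work surface, if the arm or the gripper's body presses on something with over 40 N, if the wrist force passes 120 N, or if a joint passes its speed limit or range.

ROBOT

A 6-joint arm with a two-finger parallel gripper is mounted at the origin on the work surface. World frame = base frame: x ahead of the robot, y to its left, z up, the work surface at z = 0. Lengths are in m, angles in rad, forces in N, time in s.
With the tool pointing down it reaches from about 0.3 to 0.825 m from the base axis. Payload 5.4 kg.
Tool frame: the origin (TCP) lies between the finger pads; the fingertips stand 17 mm ahead of it and the grasp point (between the pads) lies 2 mm behind it; z points along the fingers, y is the line along which they close (so a half turn about z gives the same grasp; the last joint's range is limited). The gripper opens to 92 mm and grips with 3 to 60 N. Pads are 20 mm wide; open, the fingers measure 128 mm over their backs; the gripper's body (75 mm by 189 mm) begins 69 mm behind the grasp point.
Start: joints at [1.03, 0.158, 1.597, -0, 1.386, -0.21], TCP at [0.187, 0.544, 0.232] pointing down, gripper open.
Joint ranges: [-2.91, 2.91], [-0.94, 2.29], [0.18, 2.7], [-1.29, 4.43], [0.17, 2.64], [-3, 3]. Speed limits (rad/s): [2.57, 2.57, 3.14, 3.14, 3.14, 3.14].

INTERFACE

Orientations are given as a unit quaternion [x, y, z, w].
In Python, from cell import manip gives the robot as it stands.
- The arm moves only by the tool arm_command, never from a script. Its argument "deltas" is a list of rows, each an object with "linear": the shift along the tool's x, y, z in m, a list of three; "rotation": the turn, a rotation vector about the tool's x, y, z in degrees, a list of three. A call has 1 to 8 rows; each row is the pose to reach, as a shift and turn from the pose commanded when the call began, along the tool's axes at that moment; what a row does not reach only later rows make up. A row lasts 1/8 s, in which the tool goes at most 62.5 mm and 10.7 degrees, less where a joint would pass 70% of its speed; a pose out of reach is approached as far as the arm can. A call with a gripper value outside its range is refused whole. "jaw" is the opening in per cent of the stroke, from 0 (shut) to 100 (fully open), set as the call begins (left out, the last holds). The fingers move at their own pace and stop on an object; "newtons" is the grip in N (left out, the last holds). Time passes only in rows, so rows that repeat a pose let the fingers close. It gives the time, the measured TCP pose, the force, the opening and the grip force at its end, in the units of the state.
- manip.read_state(): the state, without advancing time (a new reading comes with each control period).
- manip.grab_frame(name): name is "side" or "top"; returns a dict with "image" (400x640x3 uint8, red, green, blue), "K" (3x3 intrinsics, pixels), "origin" and "orientation" of the camera in the world. Camera axes: x right, y up, looking along -z (the intrinsics and any distortion apply to the point x, -y, -z); pixel columns grow to the right and rows downward; lengths in m; the calibration is good to about 2 mm. A picture is of the moment at which its call begins. There is no depth.
- manip.job_done(): hands the job in; it is judged then, once.
Trained networks look in a picture, given as the dict that the camera call returned (one of the last four; its "shot" number tells which), for a name from the list of things; names that differ only in an ending like _2 or _b are one class to them, and where a whole thing is asked for, a point or a joint stands for the part that bears it (a point fixed in the world has none). Each returns a list of dicts, best first, with "conf" (0 to 1); they miss things now and then, are a little off and sometimes report something else, mostly with a low value. They report only what shows in the picture. A call takes as long as a camera call. They do not tell look-alikes from the thing itself.
- manip.search_frame(picture, label): "at" ([x, y, z] in m, in world coordinates, good to about 4 mm: the middle of the surface that is visible of it).
- manip.outline_of(picture, label): "region" (400x640 bool, what is visible of it).
- manip.place_of(picture, label): "at" ([x, y, z] in m, in world coordinates, good to about 4 mm: a listed point, or the origin of a listed thing).
The state is a dict: "clock": time; "joint_pos": joint angles; "joint_vel": joint speeds; "joint_torque": joint torques, N m; "tool_pos": TCP position; "orientation": TCP orientation; "wrist_force": force on the tool from outside, world axes, zero at the start; "wrist_torque": the same for the moment, N m; "grip_width": finger opening in m; "grasp_force": force on a finger pad.
Only numpy, scipy, OpenCV 4.12 (cv2) and the standard library are available. Lean on these libraries where they do the work, as an engineer would, in place of code of your own. Each camera call takes 0.05 s, during which the arm holds its last target. There are 200 camera calls.

## Working session

There is one attempt and no reset: what is moved stays moved. The work goes in short steps, Python scripts to look and compute and a tool call to move; the robot and the scene stay as the last step left them, time stands still between calls to the robot, and variables do not carry over. Pictures are saved under pics/ and viewed, at most 10 in all, crops included, and the job is handed in when it is done.

Besides the shell and the picture viewer there is one more tool, called after "Emit:" by a JSON object that holds its "fn" and its "kwargs", one argument or row to a line. arm_command: Moves the arm, as the interface text tells. Its arguments: {"type":"object","properties":{"deltas":{"type":"array","items":{"type":"object","properties":{"linear":{"type":"array","items":{"type":"number"}},"rotation":{"type":"array","items":{"type":"number"}}}}},"jaw":{"type":"number"},"newtons":{"type":"number"}},"required":["deltas"]}

```bash
mkdir -p pics; ls; cat > h.py <<'E'
import numpy as np,cv2
from scipy.spatial.transform import Rotation as R
from cell import manip
def proj(f,p):
    q=R.from_quat(f["orientation"]).inv().apply(np.atleast_2d(p)-f["origin"])*[1,-1,-1]
    u=q@np.array(f["K"]).T; return u[:,:2]/u[:,2:]
def ray(f,uv,z):
    uv=np.atleast_2d(uv).astype(float); d=np.c_[uv,np.ones(len(uv))]@np.linalg.inv(f["K"]).T*[1,-1,-1]
    d=R.from_quat(f["orientation"]).apply(d); o=np.array(f["origin"]); return o+d*((z-o[2])/d[:,2:])
def save(f,n): cv2.imwrite(f"pics/{n}.png",f["image"][:,:,::-1])
E
python3 - <<'E'
from h import *
for c in ["top","side"]:
    f=manip.grab_frame(c); save(f,c+"0"); print(c,{k:v for k,v in f.items() if k!="image"})
    for n in ["porous_stone","loading_cap","cell_base","pedestal_top","small_stone","cutting_ring","brush"]:
        for r in manip.place_of(f,n)[:4]: print(n,np.round(r["at"],3),round(r["conf"],2),proj(f,r["at"]).round(0))
print(manip.read_state())
E
```

```text
pics
top {'K': array([[362.42279973,   0.        , 319.51419582],
       [  0.        , 362.42279973, 198.33119939],
       [  0.        ,   0.        ,   1.        ]]), 'origin': array([ 0.4666843 , -0.07501927,  0.88276391]), 'orientation': array([ 0.0479222 , -0.03090458, -0.69719479,  0.71461024]), 'shot': 1}
porous_stone [ 0.369 -0.136  0.001] 0.94 [[352. 281.]]
porous_stone [ 0.3   -0.233 -0.004] 0.88 [[393. 312.]]
porous_stone [ 0.432 -0.254  0.003] 0.83 [[402. 255.]]
porous_stone [ 0.46  -0.362  0.001] 0.64 [[448. 245.]]
loading_cap [ 0.579 -0.227 -0.001] 0.57 [[391. 194.]]
cell_base [ 0.538 -0.052 -0.001] 0.87 [[319. 209.]]
pedestal_top [ 0.542 -0.054  0.055] 0.72 [[319. 206.]]
cutting_ring [ 0.428  0.231 -0.001] 0.59 [[202. 252.]]
side {'K': array([[503.45629134,   0.        , 321.01141373],
       [  0.        , 503.45629134, 200.73294297],
       [  0.        ,   0.        ,   1.        ]]), 'origin': array([-0.0172445 , -1.00467436,  0.66769091]), 'orientation': array([ 0.4866669 , -0.13495572, -0.22017156,  0.83454584]), 'shot': 2}
porous_stone [ 0.464 -0.367  0.   ] 0.
[... 540 characters left out ...]
89776e+00,  1.58370897e-01,  1.59702868e+00, -1.87948082e-05,
        1.38621083e+00, -2.10125203e-01]), 'joint_vel': array([-1.53541109e-03,  2.09986079e-06,  9.07554280e-04,  2.78598660e-04,
       -2.52152430e-04, -1.80892819e-03]), 'joint_torque': array([ 9.03420841e-04, -3.85517049e+01, -3.22361684e+01,  7.04935938e-02,
        3.03332030e-02,  1.56162417e-05]), 'tool_pos': array([0.18676798, 0.5437891 , 0.23160313]), 'orientation': array([ 1.64632048e-01,  9.86355052e-01, -1.16450897e-05,  5.33894456e-06]), 'wrist_force': array([-0.06247284,  0.06572076,  0.18619361]), 'wrist_torque': array([-0.01400388, -0.04899055, -0.01347455]), 'grasp_force': 0.0, 'grip_width': 0.09215966139754474}
```

View pics/top0.png

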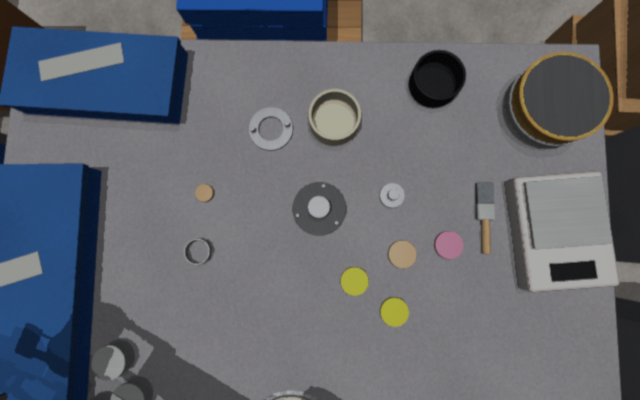

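View pics/side0.png

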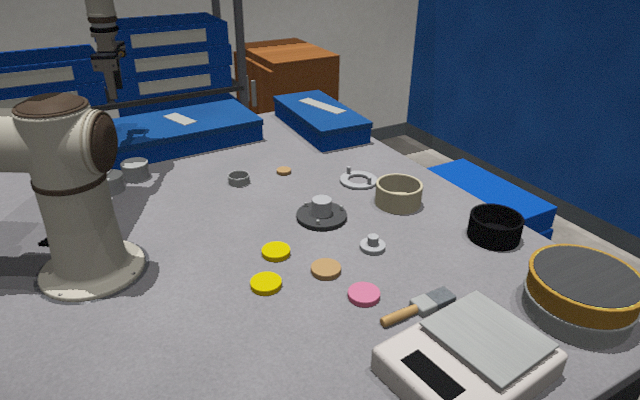

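Top view: the disc candidates are tan (402,255), small tan (204,193), yellow (354,281) and (395,312), and pink (449,245). The large tan disc at (402,255) matches the description. The cap is at (392,195) and the pedestal at (319,207). Next I measure them and check the choice in a crop.

```bash
cat >> h.py <<'E'
def circ(f,m,z):
    c=max(cv2.findContours(m.astype(np.uint8),cv2.RETR_EXTERNAL,cv2.CHAIN_APPROX_NONE)[0],key=cv2.contourArea)
    p=ray(f,c[:,0],z)[:,:2]; (x,y),r=cv2.minEnclosingCircle(p.astype(np.float32)*1000)
    M=cv2.moments(c); cc=ray(f,[M["m10"]/M["m00"],M["m01"]/M["m00"]],z)[0]
    return np.round(cc,4),round(2*r,1)
E
python3 - <<'E'
from h import *
for c,b in [("top",(300,160,440,300)),("side",(250,170,400,300))]:
    f=manip.grab_frame(c); im=f["image"].astype(int)
    cv2.imwrite(f"pics/crop_{c}.png",cv2.resize(f["image"][b[1]:b[3],b[0]:b[2],::-1],None,fx=4,fy=4,interpolation=cv2.INTER_CUBIC))
    hsv=cv2.cvtColor(f["image"],cv2.COLOR_RGB2HSV)
    for n,h,z,s in [("porous_stone",.014,.014,1),("loading_cap",.012,.012,1),("pedestal_top",.055,.055,1),("small_stone",.012,.012,1)]:
        for r in manip.outline_of(f,n)[:5]:
            print(c,n,round(r["conf"],2),np.argwhere(r["region"]).mean(0)[::-1].round(),*circ(f,r["region"],z))
        for r in manip.place_of(f,n)[:4]: print("   place",np.round(r["at"],3))
    tan=(hsv[...,0]>8)&(hsv[...,0]<18)&(hsv[...,1]>70)&(hsv[...,2]>110)
    k=np.zeros_like(tan); u,v=(402,255) if c=="top" else (327,270)
    k[v-22:v+22,u-24:u+24]=tan[v-22:v+22,u-24:u+24]; print("tan",c,k.sum(),circ(f,k,.014 if c=="top" else .014))
    u,v=(319,206) if c=="top" else (321,200)
    k[:]=0; g=im.min(2)>130; k[v-18:v+18,u-18:u+18]=g[v-18:v+18,u-18:u+18]; print("ped",c,k.sum(),circ(f,k,.055))
E
```

```text
top porous_stone 0.96 [448. 244.] [ 0.4615 -0.3598  0.014 ] 69.5
top porous_stone 0.87 [394. 312.] [ 0.3028 -0.2331  0.014 ] 67.0
top porous_stone 0.74 [354. 281.] [ 0.37   -0.1388  0.014 ] 69.4
top porous_stone 0.62 [270. 128.] [0.7346 0.0733 0.014 ] 112.7
top porous_stone 0.58 [402. 254.] [ 0.436 -0.25   0.014] 66.6
   place [ 0.463 -0.36   0.002]
   place [ 0.432 -0.254  0.   ]
   place [ 0.299 -0.235 -0.001]
top loading_cap 0.81 [392. 195.] [ 0.5763 -0.2261  0.012 ] 60.6
   place [ 0.58  -0.228 -0.001]
top pedestal_top 0.94 [319. 208.] [ 0.5364 -0.0533  0.055 ] 124.7
   place [ 0.538 -0.053  0.056]
   place [ 0.539 -0.053  0.001]
top small_stone 0.6 [204. 193.] [0.5716 0.2289 0.012 ] 45.8
   place [ 0.572  0.232 -0.002]
tan top 192 (array([ 0.4325, -0.2691,  0.014 ]), 59.5)
ped top 354 (array([ 0.5407, -0.0514,  0.055 ]), 48.4)
side porous_stone 0.83 [276. 251.] [ 0.365 -0.151  0.014] 83.4
side porous_stone 0.8 [326. 269.] [ 0.4298 -0.262   0.014 ] 80.0
side porous_stone 0.74 [266. 283.] [ 0.2984 -0.244   0.014 ] 79.8
side porous_stone 0.72 [364. 294.] [ 0.4546 -0.3712  0.014 ] 80.4
   place [ 0.435 -0.251  0.001]
   place [ 0.302 -0.232 -0.002]
   place [ 0.462 -0.362 -0.001]
   place [ 0.372 -0.139  0.   ]
   place [ 0.573 -0.23   0.005]
side pedestal_top 0.97 [322. 214.] [ 0.5016 -0.1194  0.055 ] 167.6
   place [ 0.537 -0.053  0.059]
   place [ 0.572  0.226 -0.003]
tan side 105 (array([ 0.4495, -0.2698,  0.014 ]), 32.5)
ped side 773 (array([ 0.5537, -0.024 ,  0.055 ]), 149.6)
```

View pics/crop_top.png

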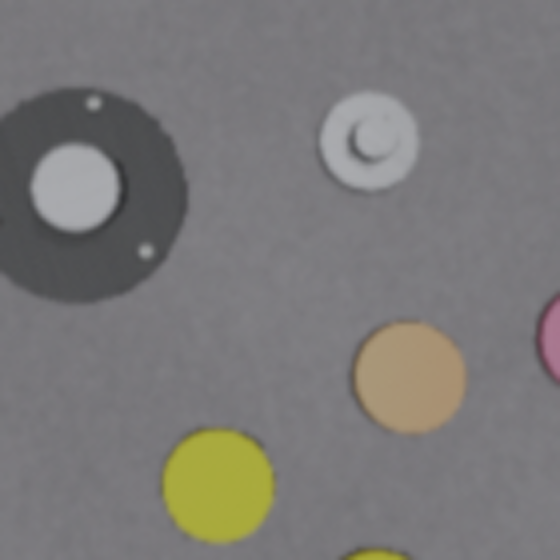

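The crop shows the plain tan disc at about (402,254), 66 mm across, with nothing against it. So the stone is at about (0.436,-0.250), the pedestal at (0.539,-0.0525) and the cap at (0.576,-0.226). Moving out now, with the tool's orientation kept.

Emit:
{"fn": "arm_command", "kwargs": {
  "deltas": [
    {"linear": [-0.044,-0.044,0],"rotation": [0,0,0]},
    {"linear": [-0.087,-0.088,0.01],"rotation": [0,0,0]},
    {"linear": [-0.13,-0.132,0.02],"rotation": [0,0,0]},
    {"linear": [-0.173,-0.176,0.03],"rotation": [0,0,0]},
    {"linear": [-0.217,-0.22,0.03],"rotation": [0,0,0]},
    {"linear": [-0.26,-0.264,0.03],"rotation": [0,0,0]},
    {"linear": [-0.303,-0.308,0.03],"rotation": [0,0,0]},
    {"linear": [-0.346,-0.351,0.03],"rotation": [0,0,0]}
  ],
  "jaw": 100
}}

```text
clock: 2.7
tool_pos: [0.4007, 0.0975, 0.202]
orientation: [0.165, 0.986, 0.0, 0.001]
wrist_force: [0.1, 0.6, 0.3]
grip_width: 0.092
grasp_force: 0.0
```

```bash
cat >> h.py <<'E'
def go(x,y,z):
    s=manip.read_state(); r=R.from_quat(s["orientation"])
    print(round(s["clock"],2),s["tool_pos"].round(4),s["orientation"].round(3),"move",r.inv().apply(np.array([x,y,z])-s["tool_pos"]).round(4),"w",round(s["grip_width"],4),"F",round(s["grasp_force"],1),s["wrist_force"].round(1))
E
python3 -c "
from h import *
go(.436,-.25,.12)"
```

```text
2.7 [0.4007 0.0975 0.202 ] [0.165 0.986 0.    0.001] move [-0.1462 -0.3172  0.0821] w 0.092 F 0.0 [0.1 0.6 0.3]
```

Emit:
{"fn": "arm_command", "kwargs": {
  "deltas": [
    {"linear": [-0.024,-0.053,0.0],"rotation": [0,0,0]},
    {"linear": [-0.048,-0.106,0.0],"rotation": [0,0,0]},
    {"linear": [-0.073,-0.159,0.01],"rotation": [0,0,0]},
    {"linear": [-0.098,-0.212,0.03],"rotation": [0,0,0]},
    {"linear": [-0.122,-0.265,0.055],"rotation": [0,0,0]},
    {"linear": [-0.146,-0.316,0.082],"rotation": [0,0,0]},
    {"linear": [-0.146,-0.316,0.082],"rotation": [0,0,0]},
    {"linear": [-0.146,-0.316,0.082],"rotation": [0,0,0]}
  ]
}}

```text
clock: 3.7
tool_pos: [0.4354, -0.2465, 0.1197]
orientation: [0.165, 0.986, 0.0, -0.0]
wrist_force: [0.6, -0.1, 0.6]
grip_width: 0.0916
grasp_force: 0.0
```

```bash
python3 - <<'E'
from h import *
go(.436,-.25,.02)
f=manip.grab_frame("side"); cv2.imwrite("pics/s1.png",cv2.resize(f["image"][150:330,200:440,::-1],None,fx=3,fy=3)); s=manip.read_state()
print(proj(f,[s["tool_pos"],s["tool_pos"]-[0,0,.017]]))
for r in manip.place_of(f,"porous_stone"): print(np.round(r["at"],3),r["conf"])
E
```

```text
3.7 [ 0.4354 -0.2465  0.1197] [ 0.165  0.986  0.    -0.   ] move [-0.0017 -0.0032  0.0997] w 0.0916 F 0.0 [ 0.6 -0.1  0.6]
[[324.99984102 222.33493546]
 [324.87853951 229.29134619]]
[ 0.375 -0.139 -0.002] 0.97
[ 0.303 -0.232 -0.002] 0.94
[ 0.462 -0.366 -0.001] 0.91
[ 0.438 -0.255 -0.001] 0.66
```

View pics/s1.png

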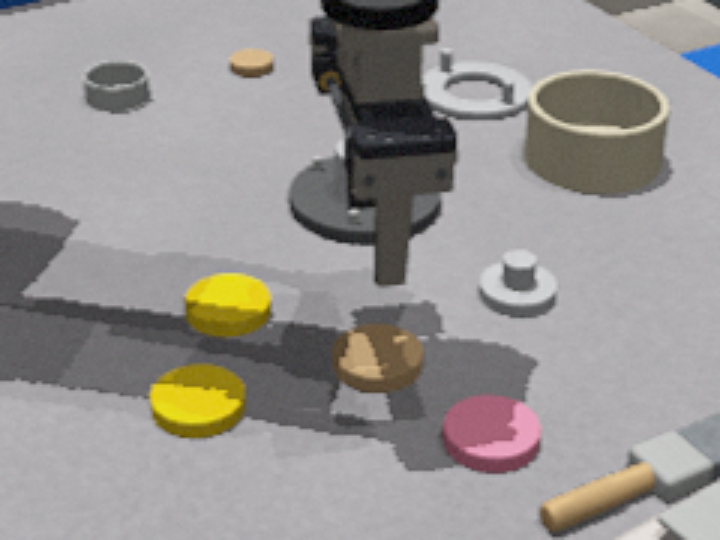

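The gripper stands straight above the tan stone at crop (378,355), and the fingers are clear of the pink and yellow discs. Descending.

Emit:
{"fn": "arm_command", "kwargs": {
  "deltas": [
    {"linear": [-0.001,-0.002,0.03],"rotation": [0,0,0]},
    {"linear": [-0.001,-0.002,0.06],"rotation": [0,0,0]},
    {"linear": [-0.001,-0.002,0.08],"rotation": [0,0,0]},
    {"linear": [-0.001,-0.002,0.09],"rotation": [0,0,0]},
    {"linear": [-0.001,-0.002,0.095],"rotation": [0,0,0]},
    {"linear": [-0.001,-0.002,0.095],"rotation": [0,0,0]}
  ]
}}

```text
clock: 4.55
tool_pos: [0.4362, -0.2491, 0.0252]
orientation: [0.164, 0.986, -0.0, 0.0]
wrist_force: [0.3, 0.3, 0.2]
grip_width: 0.0919
grasp_force: 0.0
```

```bash
python3 - <<'E'
from h import *
go(.436,-.25,.0205)
E
```

```text
4.55 [ 0.4362 -0.2491  0.0252] [ 0.164  0.986 -0.     0.   ] move [-0.0001 -0.0009  0.0047] w 0.0919 F 0.0 [0.3 0.3 0.2]
```

Emit:
{"fn": "arm_command", "kwargs": {
  "deltas": [
    {"linear": [0,-0.001,0.002],"rotation": [0,0,0]},
    {"linear": [0,-0.001,0.004],"rotation": [0,0,0]},
    {"linear": [0,-0.001,0.005],"rotation": [0,0,0]}
  ]
}}

```text
clock: 4.92
tool_pos: [0.4355, -0.2501, 0.0197]
orientation: [0.165, 0.986, -0.0, 0.0]
wrist_force: [-0.3, -0.1, 0.5]
grip_width: 0.0918
grasp_force: 0.0
```

Emit:
{"fn": "arm_command", "kwargs": {
  "deltas": [
    {"linear": [0,0,0],"rotation": [0,0,0]},
    {"linear": [0,0,0],"rotation": [0,0,0]},
    {"linear": [0,0,0],"rotation": [0,0,0]},
    {"linear": [0,0,0],"rotation": [0,0,0]},
    {"linear": [0,0,0],"rotation": [0,0,0]},
    {"linear": [0,0,0],"rotation": [0,0,0]}
  ],
  "jaw": 50,
  "newtons": 20
}}

```text
clock: 5.68
tool_pos: [0.4355, -0.2501, 0.0196]
orientation: [0.165, 0.986, -0.0, 0.0]
wrist_force: [-0.6, -0.5, -0.1]
grip_width: 0.0651
grasp_force: 20.0
```

Gripped at about 66 mm. Lifting.

Emit:
{"fn": "arm_command", "kwargs": {
  "deltas": [
    {"linear": [0,0,-0.01],"rotation": [0,0,0]},
    {"linear": [0,0,-0.03],"rotation": [0,0,0]},
    {"linear": [0,0,-0.06],"rotation": [0,0,0]},
    {"linear": [0,0,-0.09],"rotation": [0,0,0]},
    {"linear": [0,0,-0.11],"rotation": [0,0,0]},
    {"linear": [0,0,-0.11],"rotation": [0,0,0]},
    {"linear": [0,0,-0.11],"rotation": [0,0,0]}
  ]
}}

```text
clock: 6.55
tool_pos: [0.435, -0.2495, 0.1288]
orientation: [0.165, 0.986, 0.0, -0.001]
wrist_force: [-0.4, 0.6, -0.1]
grip_width: 0.0655
grasp_force: 20.0
```

```bash
python3 - <<'E'
from h import *
go(.539,-.0525,.13)
f=manip.grab_frame("side"); b=f["image"][130:310,210:450,::-1]; cv2.imwrite("pics/s2.png",cv2.resize(b,None,fx=3,fy=3)); s=manip.read_state()
print(proj(f,[s["tool_pos"]-[0,0,.02]]))
for r in manip.place_of(f,"porous_stone"): print(np.round(r["at"],3),r["conf"])
E
```

```text
6.55 [ 0.435  -0.2495  0.1288] [ 0.165  0.986  0.    -0.001] move [-0.0344  0.2201 -0.0011] w 0.0655 F 20.0 [-0.4  0.6 -0.1]
[[325.26475597 228.03711838]]
[ 0.375 -0.141 -0.   ] 0.86
[ 0.303 -0.232 -0.004] 0.8
[ 0.461 -0.363  0.   ] 0.8
[ 0.438 -0.251  0.112] 0.67
```

View pics/s2.png

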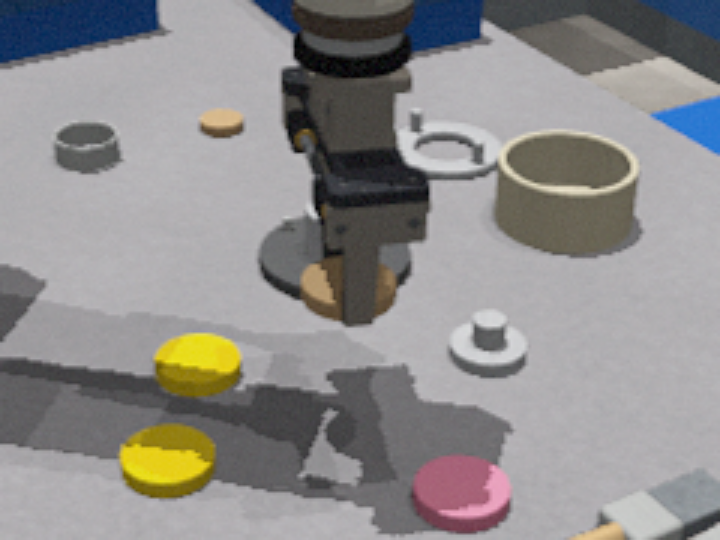

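The stone is held flat, centred at crop (349,287). Carrying it over the pedestal.

Emit:
{"fn": "arm_command", "kwargs": {
  "deltas": [
    {"linear": [-0.005,0.03,0],"rotation": [0,0,0]},
    {"linear": [-0.013,0.08,0],"rotation": [0,0,0]},
    {"linear": [-0.021,0.13,0],"rotation": [0,0,0]},
    {"linear": [-0.028,0.18,0],"rotation": [0,0,0]},
    {"linear": [-0.034,0.21,0],"rotation": [0,0,0]},
    {"linear": [-0.034,0.22,0],"rotation": [0,0,0]},
    {"linear": [-0.034,0.22,0],"rotation": [0,0,0]},
    {"linear": [-0.034,0.22,0],"rotation": [0,0,0]}
  ]
}}

```text
clock: 7.65
tool_pos: [0.5385, -0.0539, 0.1293]
orientation: [0.165, 0.986, -0.0, -0.0]
wrist_force: [-0.4, -0.9, -1.1]
grip_width: 0.0651
grasp_force: 20.0
```

Emit:
{"fn": "arm_command", "kwargs": {
  "deltas": [
    {"linear": [0,0,0.015],"rotation": [0,0,0]},
    {"linear": [0,0,0.03],"rotation": [0,0,0]},
    {"linear": [0,0,0.04],"rotation": [0,0,0]},
    {"linear": [0,0,0.04],"rotation": [0,0,0]},
    {"linear": [0,0,0.04],"rotation": [0,0,0]}
  ]
}}

```text
clock: 8.28
tool_pos: [0.5393, -0.0531, 0.0898]
orientation: [0.165, 0.986, -0.0, 0.0]
wrist_force: [-0.4, 0.6, -0.5]
grip_width: 0.0658
grasp_force: 20.0
```

```bash
python3 - <<'E'
from h import *
go(.5385,-.053,.0755)
f=manip.grab_frame("side"); b=f["image"][150:250,260:390,::-1]; cv2.imwrite("pics/s3.png",cv2.resize(b,None,fx=5,fy=5,interpolation=cv2.INTER_CUBIC)); s=manip.read_state()
print(proj(f,[s["tool_pos"]-[0,0,.013],[.5385,-.053,.055]]))
for n in ["porous_stone","pedestal_top","cell_base"]:
  for r in manip.place_of(f,n): print(n,np.round(r["at"],3),r["conf"])
E
```

```text
8.28 [ 0.5393 -0.0531  0.0898] [ 0.165  0.986 -0.     0.   ] move [ 0.0008 -0.0002  0.0143] w 0.0658 F 20.0 [-0.4  0.6 -0.5]
[[321.54022531 190.58508791]
 [321.0806941  198.43938143]]
porous_stone [ 0.302 -0.233 -0.002] 0.98
porous_stone [ 0.374 -0.144  0.   ] 0.93
porous_stone [ 0.464 -0.364 -0.004] 0.72
porous_stone [ 0.539 -0.056  0.071] 0.47
pedestal_top [ 0.536 -0.054  0.058] 0.64
cell_base [ 0.539 -0.052 -0.003] 0.96
```

View pics/s3.png

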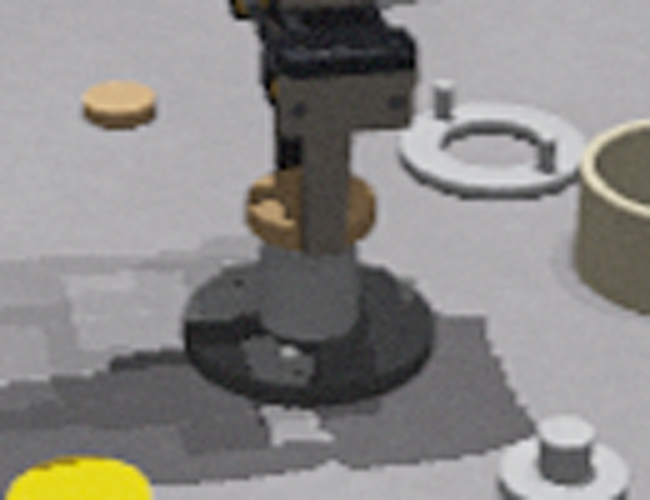

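The stone (col 311) sits over the pedestal (col 308) to within about 1 mm. Lowering 15 mm to seat it.

Emit:
{"fn": "arm_command", "kwargs": {
  "deltas": [
    {"linear": [0,0,0.004],"rotation": [0,0,0]},
    {"linear": [0,0,0.008],"rotation": [0,0,0]},
    {"linear": [0,0,0.011],"rotation": [0,0,0]},
    {"linear": [0,0,0.013],"rotation": [0,0,0]},
    {"linear": [0,0,0.0145],"rotation": [0,0,0]},
    {"linear": [0,0,0.0145],"rotation": [0,0,0]},
    {"linear": [0,0,0.0145],"rotation": [0,0,0]}
  ]
}}

```text
clock: 9.35
tool_pos: [0.5391, -0.053, 0.0752]
orientation: [0.165, 0.986, -0.0, 0.0]
wrist_force: [-0.0, 0.5, -0.7]
grip_width: 0.0655
grasp_force: 20.0
```

Emit:
{"fn": "arm_command", "kwargs": {
  "deltas": [
    {"linear": [0,0,0.0005],"rotation": [0,0,0]},
    {"linear": [0,0,0.001],"rotation": [0,0,0]},
    {"linear": [0,0,0.001],"rotation": [0,0,0]},
    {"linear": [0,0,0.001],"rotation": [0,0,0]}
  ]
}}

```text
clock: 9.85
tool_pos: [0.5392, -0.053, 0.0746]
orientation: [0.165, 0.986, -0.0, 0.0]
wrist_force: [-2.3, 1.4, 5.3]
grip_width: 0.0654
grasp_force: 20.0
```

Contact: 5 N of support. Releasing.

Emit:
{"fn": "arm_command", "kwargs": {
  "deltas": [
    {"linear": [0,0,0],"rotation": [0,0,0]},
    {"linear": [0,0,0],"rotation": [0,0,0]},
    {"linear": [0,0,0],"rotation": [0,0,0]},
    {"linear": [0,0,0],"rotation": [0,0,0]},
    {"linear": [0,0,0],"rotation": [0,0,0]},
    {"linear": [0,0,0],"rotation": [0,0,0]}
  ],
  "jaw": 100
}}

```text
clock: 10.6
tool_pos: [0.5391, -0.053, 0.0741]
orientation: [0.165, 0.986, 0.0, 0.0]
wrist_force: [-0.2, 0.2, -0.1]
grip_width: 0.0922
grasp_force: 0.0
```

Emit:
{"fn": "arm_command", "kwargs": {
  "deltas": [
    {"linear": [0,0,-0.01],"rotation": [0,0,0]},
    {"linear": [0,0,-0.03],"rotation": [0,0,0]},
    {"linear": [0,0,-0.06],"rotation": [0,0,0]},
    {"linear": [0,0,-0.08],"rotation": [0,0,0]},
    {"linear": [0,0,-0.08],"rotation": [0,0,0]},
    {"linear": [0,0,-0.08],"rotation": [0,0,0]}
  ]
}}

```text
clock: 11.35
tool_pos: [0.5386, -0.0528, 0.1535]
orientation: [0.165, 0.986, 0.0, -0.0]
wrist_force: [-0.4, 0.4, 0.2]
grip_width: 0.0919
grasp_force: 0.0
```

```bash
python3 - <<'E'
from h import *
go(.5775,-.228,.10)
f=manip.grab_frame("side"); b=f["image"][150:270,260:410,::-1]; cv2.imwrite("pics/s4.png",cv2.resize(b,None,fx=5,fy=5,interpolation=cv2.INTER_CUBIC))
for n in ["porous_stone","pedestal_top","loading_cap"]:
  for r in manip.place_of(f,n): print(n,np.round(r["at"],3),r["conf"])
E
```

```text
11.35 [ 0.5386 -0.0528  0.1535] [ 0.165  0.986  0.    -0.   ] move [-0.0937 -0.1531  0.0534] w 0.0919 F 0.0 [-0.4  0.4  0.2]
porous_stone [ 0.375 -0.142  0.003] 0.97
porous_stone [ 0.54  -0.056  0.056] 0.87
porous_stone [ 0.464 -0.364 -0.002] 0.86
porous_stone [ 0.302 -0.232 -0.004] 0.79
pedestal_top [ 0.537 -0.053  0.062] 0.83
loading_cap [ 0.577 -0.229  0.002] 0.87
```

View pics/s4.png

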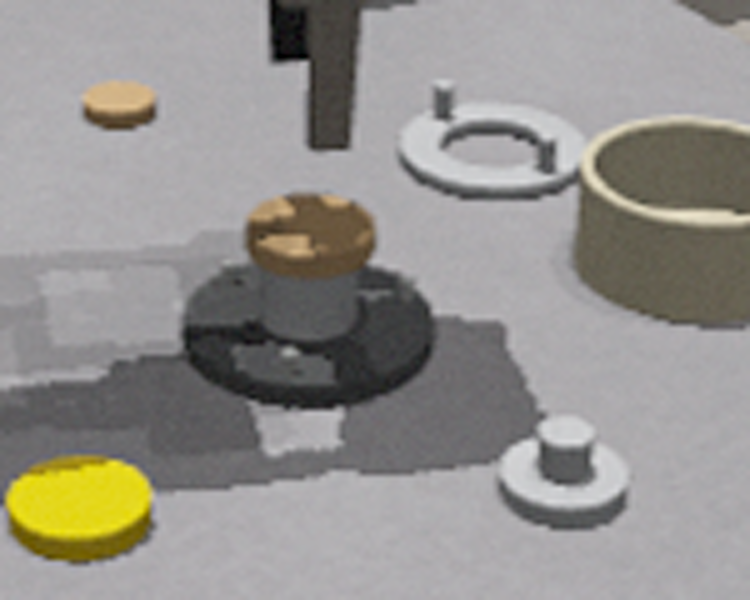

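The stone lies flat, with its centre at col 311 against 309 for the pedestal. Now the cap, with its knob at crop (567,450), or world (0.577,-0.228).

Emit:
{"fn": "arm_command", "kwargs": {
  "deltas": [
    {"linear": [-0.02,-0.04,0],"rotation": [0,0,0]},
    {"linear": [-0.05,-0.08,0],"rotation": [0,0,0]},
    {"linear": [-0.075,-0.12,0.0],"rotation": [0,0,0]},
    {"linear": [-0.093,-0.153,0.02],"rotation": [0,0,0]},
    {"linear": [-0.093,-0.153,0.05],"rotation": [0,0,0]},
    {"linear": [-0.093,-0.153,0.07],"rotation": [0,0,0]},
    {"linear": [-0.093,-0.153,0.07],"rotation": [0,0,0]},
    {"linear": [-0.093,-0.153,0.07],"rotation": [0,0,0]}
  ]
}}

```text
clock: 12.55
tool_pos: [0.5779, -0.2277, 0.0851]
orientation: [0.164, 0.986, -0.0, 0.001]
wrist_force: [-0.9, -0.8, 0.0]
grip_width: 0.0917
grasp_force: 0.0
```

```bash
python3 - <<'E'
from h import *
go(.577,-.228,.034)
f=manip.grab_frame("side"); b=f["image"][190:280,320:430,::-1]; cv2.imwrite("pics/s5.png",cv2.resize(b,None,fx=6,fy=6,interpolation=cv2.INTER_CUBIC))
for r in manip.place_of(f,"loading_cap"): print(np.round(r["at"],3),r["conf"])
E
```

```text
12.55 [ 0.5779 -0.2277  0.0851] [ 0.164  0.986 -0.     0.001] move [ 0.0009 -0.0005  0.0511] w 0.0917 F 0.0 [-0.9 -0.8  0. ]
[ 0.574 -0.228  0.001] 0.59
```

View pics/s5.png

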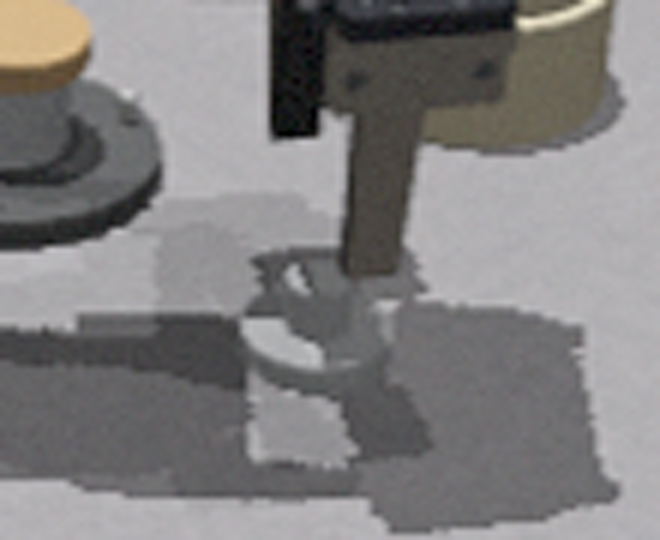

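The cap is under the tool at crop (318,310). Descending onto the knob with the tips 5 mm above the disc, then gripping.

Emit:
{"fn": "arm_command", "kwargs": {
  "deltas": [
    {"linear": [0.001,-0.0005,0.015],"rotation": [0,0,0]},
    {"linear": [0.001,-0.0005,0.03],"rotation": [0,0,0]},
    {"linear": [0.001,-0.0005,0.043],"rotation": [0,0,0]},
    {"linear": [0.001,-0.0005,0.05],"rotation": [0,0,0]},
    {"linear": [0.001,-0.0005,0.051],"rotation": [0,0,0]},
    {"linear": [0.001,-0.0005,0.051],"rotation": [0,0,0]},
    {"linear": [0.001,-0.0005,0.051],"rotation": [0,0,0]}
  ]
}}

```text
clock: 13.52
tool_pos: [0.5766, -0.2283, 0.0337]
orientation: [0.165, 0.986, -0.0, 0.001]
wrist_force: [0.6, -0.3, -0.4]
grip_width: 0.0918
grasp_force: 0.0
```

Emit:
{"fn": "arm_command", "kwargs": {
  "deltas": [
    {"linear": [0,0,0],"rotation": [0,0,0]},
    {"linear": [0,0,0],"rotation": [0,0,0]},
    {"linear": [0,0,0],"rotation": [0,0,0]},
    {"linear": [0,0,0],"rotation": [0,0,0]},
    {"linear": [0,0,0],"rotation": [0,0,0]},
    {"linear": [0,0,0],"rotation": [0,0,0]},
    {"linear": [0,0,0],"rotation": [0,0,0]},
    {"linear": [0,0,0],"rotation": [0,0,0]}
  ],
  "jaw": 10,
  "newtons": 25
}}

```text
clock: 14.52
tool_pos: [0.5762, -0.228, 0.0331]
orientation: [0.165, 0.986, 0.0, -0.0]
wrist_force: [-0.2, -0.3, -0.1]
grip_width: 0.0255
grasp_force: 25.0
```

Emit:
{"fn": "arm_command", "kwargs": {
  "deltas": [
    {"linear": [0,0,-0.01],"rotation": [0,0,0]},
    {"linear": [0,0,-0.03],"rotation": [0,0,0]},
    {"linear": [0,0,-0.06],"rotation": [0,0,0]},
    {"linear": [0,0,-0.09],"rotation": [0,0,0]},
    {"linear": [0,0,-0.11],"rotation": [0,0,0]},
    {"linear": [0,0,-0.11],"rotation": [0,0,0]},
    {"linear": [0,0,-0.11],"rotation": [0,0,0]}
  ]
}}

```text
clock: 15.4
tool_pos: [0.5755, -0.2276, 0.1419]
orientation: [0.165, 0.986, 0.0, -0.001]
wrist_force: [0.2, -0.7, -2.6]
grip_width: 0.0255
grasp_force: 25.0
```

```bash
python3 - <<'E'
from h import *
go(.539,-.053,.144)
f=manip.grab_frame("side")
for r in manip.place_of(f,"loading_cap"): print(np.round(r["at"],3),r["conf"])
E
```

```text
15.4 [ 0.5755 -0.2276  0.1419] [ 0.165  0.986  0.    -0.001] move [ 0.0912  0.1533 -0.0018] w 0.0255 F 25.0 [ 0.2 -0.7 -2.6]
[ 0.571 -0.23   0.11 ] 0.89
```

Emit:
{"fn": "arm_command", "kwargs": {
  "deltas": [
    {"linear": [0.015,0.025,0],"rotation": [0,0,0]},
    {"linear": [0.036,0.06,0],"rotation": [0,0,0]},
    {"linear": [0.06,0.1,0],"rotation": [0,0,0]},
    {"linear": [0.08,0.135,0],"rotation": [0,0,0]},
    {"linear": [0.091,0.153,0],"rotation": [0,0,0]},
    {"linear": [0.091,0.153,0],"rotation": [0,0,0]},
    {"linear": [0.091,0.153,0],"rotation": [0,0,0]}
  ]
}}

```text
clock: 16.38
tool_pos: [0.5401, -0.0548, 0.143]
orientation: [0.165, 0.986, -0.0, 0.0]
wrist_force: [0.7, 0.2, -1.8]
grip_width: 0.0253
grasp_force: 25.0
```

Emit:
{"fn": "arm_command", "kwargs": {
  "deltas": [
    {"linear": [0,0,0.01],"rotation": [0,0,0]},
    {"linear": [0,0,0.02],"rotation": [0,0,0]},
    {"linear": [0,0,0.028],"rotation": [0,0,0]},
    {"linear": [0,0,0.03],"rotation": [0,0,0]},
    {"linear": [0,0,0.03],"rotation": [0,0,0]},
    {"linear": [0,0,0.03],"rotation": [0,0,0]}
  ]
}}

```text
clock: 17.12
tool_pos: [0.5401, -0.0539, 0.1135]
orientation: [0.165, 0.986, -0.0, 0.0]
wrist_force: [-0.1, -0.6, -2.8]
grip_width: 0.0254
grasp_force: 25.0
```

```bash
python3 - <<'E'
from h import *
go(.539,-.053,.1025)
f=manip.grab_frame("side"); b=f["image"][140:240,260:390,::-1]; cv2.imwrite("pics/s6.png",cv2.resize(b,None,fx=5,fy=5,interpolation=cv2.INTER_CUBIC))
for n in ["loading_cap","porous_stone"]:
  for r in manip.place_of(f,n): print(n,np.round(r["at"],3),r["conf"])
E
```

```text
17.12 [ 0.5401 -0.0539  0.1135] [ 0.165  0.986 -0.     0.   ] move [0.0014 0.0004 0.011 ] w 0.0254 F 25.0 [-0.1 -0.6 -2.8]
loading_cap [ 0.537 -0.055  0.081] 0.78
porous_stone [ 0.537 -0.055  0.057] 0.75
porous_stone [ 0.304 -0.233 -0.   ] 0.69
porous_stone [ 0.463 -0.362  0.001] 0.69
porous_stone [ 0.373 -0.142 -0.002] 0.58
```

View pics/s6.png

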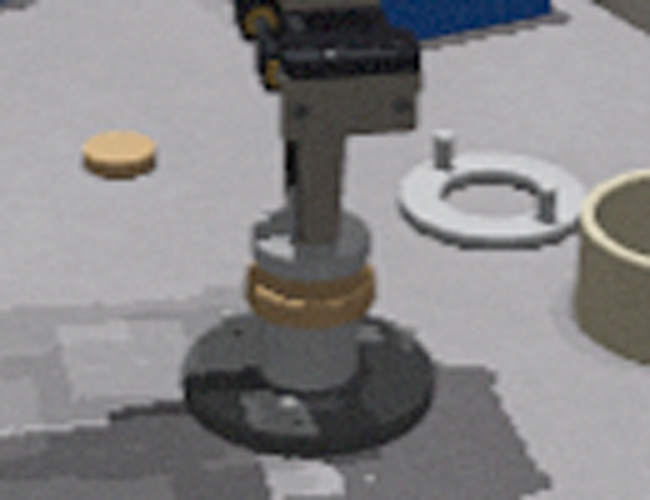

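The cap (col 311) is aligned with the stone (col 311). Lowering it.

Emit:
{"fn": "arm_command", "kwargs": {
  "deltas": [
    {"linear": [0,0,0.003],"rotation": [0,0,0]},
    {"linear": [0,0,0.006],"rotation": [0,0,0]},
    {"linear": [0,0,0.008],"rotation": [0,0,0]},
    {"linear": [0,0,0.01],"rotation": [0,0,0]},
    {"linear": [0,0,0.0105],"rotation": [0,0,0]},
    {"linear": [0,0,0.0105],"rotation": [0,0,0]},
    {"linear": [0,0,0.0105],"rotation": [0,0,0]}
  ]
}}

```text
clock: 18.15
tool_pos: [0.5399, -0.0538, 0.1027]
orientation: [0.165, 0.986, -0.0, 0.0]
wrist_force: [-0.5, -0.7, -2.5]
grip_width: 0.0253
grasp_force: 25.0
```

Emit:
{"fn": "arm_command", "kwargs": {
  "deltas": [
    {"linear": [0,0,0.0005],"rotation": [0,0,0]},
    {"linear": [0,0,0.001],"rotation": [0,0,0]},
    {"linear": [0,0,0.001],"rotation": [0,0,0]},
    {"linear": [0,0,0.001],"rotation": [0,0,0]}
  ]
}}

```text
clock: 18.65
tool_pos: [0.54, -0.0538, 0.1021]
orientation: [0.165, 0.986, -0.0, 0.0]
wrist_force: [-1.6, 0.8, 3.3]
grip_width: 0.0255
grasp_force: 25.0
```

Contact. Releasing and retreating.

Emit:
{"fn": "arm_command", "kwargs": {
  "deltas": [
    {"linear": [0,0,0],"rotation": [0,0,0]},
    {"linear": [0,0,0],"rotation": [0,0,0]},
    {"linear": [0,0,0],"rotation": [0,0,0]},
    {"linear": [0,0,0],"rotation": [0,0,0]},
    {"linear": [0,0,0],"rotation": [0,0,0]},
    {"linear": [0,0,0],"rotation": [0,0,0]},
    {"linear": [0,0,0],"rotation": [0,0,0]}
  ],
  "jaw": 100
}}

```text
clock: 19.52
tool_pos: [0.5398, -0.0538, 0.1016]
orientation: [0.165, 0.986, -0.0, 0.0]
wrist_force: [0.3, -0.2, -0.1]
grip_width: 0.0915
grasp_force: 0.0
```

Emit:
{"fn": "arm_command", "kwargs": {
  "deltas": [
    {"linear": [0,0,-0.01],"rotation": [0,0,0]},
    {"linear": [0,0,-0.03],"rotation": [0,0,0]},
    {"linear": [0,0,-0.06],"rotation": [0,0,0]},
    {"linear": [0,0,-0.08],"rotation": [0,0,0]},
    {"linear": [0,0,-0.08],"rotation": [0,0,0]},
    {"linear": [0,0,-0.08],"rotation": [0,0,0]}
  ]
}}

```text
clock: 20.27
tool_pos: [0.5394, -0.0536, 0.1809]
orientation: [0.165, 0.986, 0.0, -0.001]
wrist_force: [0.2, -0.5, -0.3]
grip_width: 0.0921
grasp_force: 0.0
```

```bash
python3 - <<'E'
from h import *
go(.539,-.053,.1025)
f=manip.grab_frame("side"); b=f["image"][140:240,260:390,::-1]; cv2.imwrite("pics/s7.png",cv2.resize(b,None,fx=5,fy=5,interpolation=cv2.INTER_CUBIC))
for n in ["loading_cap","porous_stone","cell_base"]:
  for r in manip.place_of(f,n): print(n,np.round(r["at"],3),r["conf"])
E
```

```text
20.27 [ 0.5394 -0.0536  0.1809] [ 0.165  0.986  0.    -0.001] move [0.0005 0.0005 0.0784] w 0.0921 F 0.0 [ 0.2 -0.5 -0.3]
loading_cap [ 0.538 -0.055  0.072] 0.84
loading_cap [ 0.526 -0.447 -0.001] 0.42
loading_cap [ 0.757 -0.082 -0.002] 0.34
porous_stone [ 0.461 -0.364 -0.   ] 0.83
porous_stone [ 0.373 -0.141  0.001] 0.74
porous_stone [ 0.301 -0.232 -0.001] 0.6
porous_stone [ 0.54  -0.06   0.059] 0.5
cell_base [ 0.545 -0.05  -0.002] 0.55
```

View pics/s7.png

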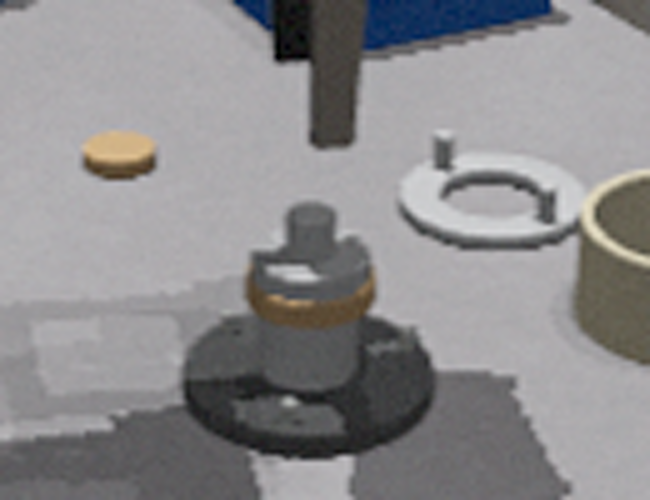

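The stack is flat and centred: cap at col 311, stone at 311, pedestal at 309. The gripper is clear of it, so I'm handing in.

```bash
python3 -c "
from cell import manip
print(manip.job_done())"
```

```text
the job is handed in; nothing more can be done
None
```

The large stone is on the pedestal and the cap, knob up, is on the stone. By the last picture both are flat, released and within about 1–2 mm of the axis; the job was handed in at about 20 s, and the hand-in gave no verdict.

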